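Seat the burr carrier in the spice grinder

ROBOT

A 6-joint arm with a two-finger parallel gripper is mounted at the origin on a cart in front of the work surface, level with it; the furniture and walls round the work are solid. World frame = base frame: x ahead of the robot, y to its left, z up, the work surface at z = 0. Lengths are in mm, angles in rad, forces in N, time in s.
With the tool pointing down it reaches from about 275 to 1000 mm from the base axis. Payload 8.4 kg.
Tool frame: the origin (TCP) lies between the finger pads; the fingertips stand 22 mm ahead of it and the grasp point (between the pads) lies 3 mm ahead of it; z points along the fingers, y is the line along which they close (so a half turn about z gives the same grasp; the last joint's range is limited). The gripper opens to 85 mm and grips with 20 to 120 N. Pads are 22 mm wide; open, the fingers measure 114 mm over their backs; the gripper's body (76 mm by 85 mm) begins 54 mm behind the grasp point. The pads swing forward as they close: fully open they stand 13 mm farther back than shut.
Start: joints at [1.141, 0.353, 1.633, -0, 1.155, -0.002], TCP at [259.293, 568.679, 253.281] pointing down, gripper open.
Joint ranges: [-2.63, 2.63], [-0.92, 2.1], [0.06, 2.66], [-1.3, 4.44], [0, 2.69], [-3.02, 3.02]. Speed limits (rad/s): [2.22, 2.22, 2.79, 3.14, 3.14, 3.14].

INTERFACE

Orientations are given as [roll, pitch, yaw] about the fixed x, y, z axes, in that order (R = Rz(yaw) Ry(pitch) Rx(roll)).
In Python, from rig import r, grab_frame gives the robot as it stands.
- The arm moves only by the shell command python3 -m inch 'ROWS' [FORCE]. ROWS is JSON, a list of rows, each a list of 7 numbers: the turn, a rotation vector about the tool's x, y, z as a fraction of full scale, then the shift along the tool's x, y, z as a fraction of full scale, then the closure, from 0 (fully open) to 1 (shut). In form: [[rx, ry, rz, dx, dy, dz, fingers], ...]. A call has 1 to 8 rows; each row shifts and turns the commanded pose from where the row before left it, along the tool's axes as they then stand; what a row does not reach is not made up. Full scale, the value 1, is 2.5 cm for a shift and pi rad for a turn. A row lasts 1/12 s, in which the tool goes at most 41.7 mm and 7.16 degrees, less where a joint would pass 70% of its speed; a pose out of reach is approached as far as the arm can. A call with a number of a shift or a turn outside -1 to 1 is refused whole. A call with a gripper value outside its range is refused whole. The fingers move at their own pace and stop on an object; FORCE is the grip in N (left out, the last holds). Time passes only in rows, so rows that do not move let the fingers close. It gives the time, the measured TCP pose, the force, the opening and the grip force at its end, in the units of the state.
- r.sense(): the state, without advancing time (a new reading comes with each control period).
- grab_frame(name): name is "scene" or "top" or "wrist"; returns a dict with "pixels" (420x560x3 uint8, red, green, blue), "z_map" (420x560 float32, mm along the optical axis (not along the pixel's ray), 0 where there is no reading), "vertical_fov" (degrees; the focal length in pixels is half the picture's height over the tangent of half this angle, whatever the lens; pixels are square), "cx", "cy" (the principal point, pixels), "cam_to_world" (4x4, takes a point from camera to world coordinates). Camera axes: x right, y down, z forward; pixel columns grow to the right and rows downward; lengths in mm; the calibration is good to about 2 mm. A picture is of the moment at which its call begins.
- r.sign_off(): hands the job in; it is judged then, once.
The state is a dict: "clock": time; "qpos": joint angles; "qvel": joint speeds; "joint_efforts": joint torques, N m; "eef_pos": TCP position; "tcp_rot": TCP orientation; "contact_force": force on the tool from outside, world axes, zero at the start; "wrist_torque": the same for the moment, N m; "opening": opening from 0.0 (shut) to 1.0 (fully open); "grasp_force": force on a finger pad.
Only numpy, scipy, OpenCV 4.12 (cv2) and the standard library are available. Lean on these libraries where they do the work, as an engineer would, in place of code of your own. Each camera call takes 0.05 s, during which the arm holds its last target. There are 200 camera calls.

TASK

Pick up the burr carrier by its grip fin and put its cross-shaped key into the open bore of the spice grinder. The cross slot of the drive inside can lie at any angle, so press lightly and turn the carrier until the key drops into the slot; stop turning at once, then lower it gently until it is fully home, upright with its flange resting on the grinder's rim, and let go. Never force it down or round, and leave the jar, the salt shaker and the glass alone.

Things in the scene. Friction and masses are not known exactly. Their poses are not given: they have to be found in the camera images.
- grinder: Squat round spice grinder, black with a steel collar, fixed to the worktop: 112 mm across, 90 mm high; a small steel selector knob on its front points along its own -x and reaches 64 mm from the axis. Origin at the centre of its underside, z up. The top of the collar has an open round bore on the axis with a spring-mounted keyed drive inside.
- grinder_mouth (a point): Centre of the bore's mouth, on the axis at the height of the rim, 90 mm above the worktop; axes of the grinder. The bore is 37 mm across, with a 45 degree lead-in 5 mm deep and 47 mm wide at the mouth; the flat rim is 68 mm across outside.
- drive_top (a point): Centre of the drive's unpressed top face, 22 mm below the rim; its axes are the grinder's and do NOT show the slot. Cross slot: two grooves 9 mm wide, 12 mm deep, right across, at a different hidden angle every time. The drive gives downward up to 4 mm (2 N at touch, 1 N more per mm), then is solid, and is very stiff to turn (1 N m): turn the carrier to suit it.
- burr: The burr carrier, 71 mm high, 0.11 to 0.22 kg, loose, standing on its key. Origin at the centre of the key's underside, z up. From below: cross key (two crossing bars 32 mm long, 6 mm wide, along its own x and y, 0 to 14 mm), round hub 35 mm across with bevelled lower edge (14 to 34 mm), flange 56 mm across (34 to 41 mm), flat upright grip fin.
- burr_grip (a point): Middle of the black grip fin, on the carrier's axis 57 mm above the key's underside; axes of the carrier. The fin is 40 mm long along x, 12 mm thick along y, and stands free from 41 to 71 mm above the key's underside.
- burr_flange (a point): Centre of the flange's underside, 34 mm above the key's underside. It is 12 mm above the rim while the key stands on the unaligned drive (8 mm pressed fully), and rests on the rim when fully home. Any quarter turn meets the slot once; the key enters within about 5 degrees.
- olive_jar: Glass jar with a flat lid and olives, 63 mm across, 110 mm high, a bystander to leave alone. Origin at the centre of its underside.
- salt_shaker: Glass salt shaker with a metal top, 44 mm across, 90 mm high, a bystander to leave alone. Origin at the centre of its underside.
- shot_glass: Small clear glass, 48 mm across, 61 mm high, a bystander to leave alone. Origin at the centre of its underside.
Not all that is in view belongs to the job. What is shaped like the burr but yellow is not meant.

How it is judged (in metres and radians):
On the way, in this order (a step that is already met when the one before it is completed fails the run):
1. the carrier is lifted clear of the worktop in the fingers (height (world z) of burr above 0.03 m and contact force between the fingers and burr above 0.5 N), for 0.2 s.
2. the carrier's key is inside the bore, held upright by the fingers (z of burr in the frame of grinder_mouth below -0.014 m and horizontal distance between burr and grinder_mouth below 0.006 m and angle between burr's own z axis and vertical below 0.2 rad and contact force between the fingers and burr above 0.5 N), for 0.1 s.
At the end, for the whole second after the job is handed in: The carrier sits fully home in the grinder: its key's underside at least 32 mm below the rim (34 mm is home), within 3 mm of the grinder's axis, upright within 0.06 rad, at rest and let go (z of burr in the frame of grinder_mouth below -0.032 m and horizontal distance between burr and grinder_mouth below 0.003 m and angle between burr's own z axis and vertical below 0.06 rad and linear speed of burr below 0.02 m/s); the robot touches nothing.
It fails at once if the carrier is pressed, struck or twisted against the grinder with more than 40 N (contact force between burr and grinder above 40 N).
It fails at once if a bystander (olive jar, salt shaker, shot glass) is moved more than 20 mm (distance of any of olive_jar, salt_shaker, shot_glass from where it was at the start of the episode above 0.02 m).
It also fails if it takes over 58 s, if anything falls off the work surface, if the arm or the gripper's body presses on something with over 40 N, if the wrist force passes 120 N, or if a joint passes its speed limit or range.

## Working session

There is one attempt and no reset: what is moved stays moved. The work goes in short steps, Python scripts to look and compute and a shell command to move; the robot and the scene stay as the last step left them, time stands still between calls to the robot, and variables do not carry over. Pictures are saved under pics/ and viewed, at most 10 in all, crops included, and the job is handed in when it is done.

```bash
ls; mkdir -p pics; cat > h.py <<'E'
from rig import r, grab_frame
import numpy as np, cv2
def K(f):
    return f["pixels"].shape[0]/2/np.tan(np.radians(f["vertical_fov"])/2)
def ray(f,u,v):
    k=K(f);T=np.array(f["cam_to_world"]);d=T[:3,:3]@np.array([(u-f["cx"])/k,(v-f["cy"])/k,1]);return T[:3,3],d
def onz(f,u,v,z):
    o,d=ray(f,u,v);return o+d*(z-o[2])/d[2]
def cloud(f):
    k=K(f);T=np.array(f["cam_to_world"]);z=f["z_map"];v,u=np.mgrid[:z.shape[0],:z.shape[1]]
    p=np.stack([(u-f["cx"])/k*z,(v-f["cy"])/k*z,z],-1);return p@T[:3,:3].T+T[:3,3]
def save(n,im): cv2.imwrite(n,cv2.cvtColor(im,cv2.COLOR_RGB2BGR))
E
python3 - <<'E'
from h import *
s=r.sense();print(s)
for n in("scene","top"):
    f=grab_frame(n);save(f"pics/{n}0.png",f["pixels"]);print(n,f["vertical_fov"],np.round(f["cam_to_world"],3).tolist(),f["cx"],f["cy"])
    np.save(n+"0.npy",f,allow_pickle=True)
E
```

```text
pics
{'clock': 0.0, 'qpos': array([ 1.14060209e+00,  3.53627834e-01,  1.63418061e+00, -1.18202084e-05,
        1.15522711e+00, -2.39110739e-03]), 'qvel': array([-0.00024505,  0.00012137,  0.00084637, -0.00046667,  0.00205289,
       -0.00066982]), 'joint_efforts': array([ 6.37581579e-04, -6.05279231e+01, -3.42065406e+01,  1.61973062e-04,
        9.61502868e-03, -1.41638969e-05]), 'eef_pos': array([259.09341725, 568.23905083, 252.55447962]), 'tcp_rot': array([-3.14014973e+00,  7.35710443e-06,  2.71379431e+00]), 'contact_force': array([ 0.31178971, -0.32313103, -0.50066407]), 'wrist_torque': array([-0.02351311,  0.00487385, -0.03471614]), 'grasp_force': 0.0, 'opening': 1.0018432631540517}
scene 50.76284388626578 [[-0.645, -0.415, 0.642, -56.271], [-0.764, 0.34, -0.548, 493.067], [0.009, -0.844, -0.536, 561.517], [0.0, 0.0, 0.0, 1.0]] 279.9226987782591 207.54570315131122
top 51.11035238189532 [[-0.012, -0.984, 0.179, 341.6], [-1.0, 0.014, 0.01, 10.573], [-0.012, -0.179, -0.984, 1100.692], [0.0, 0.0, 0.0, 1.0]] 284.28546494038346 208.52570648234
```

View pics/scene0.png

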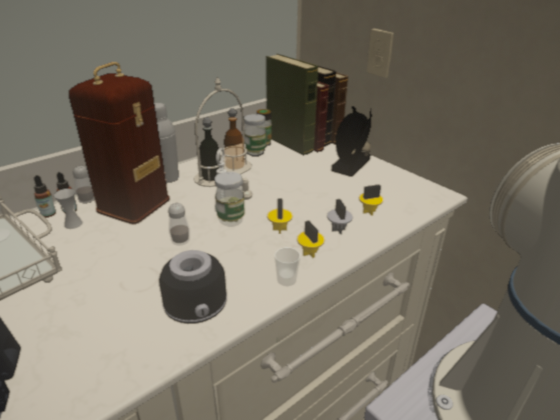

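View pics/top0.png

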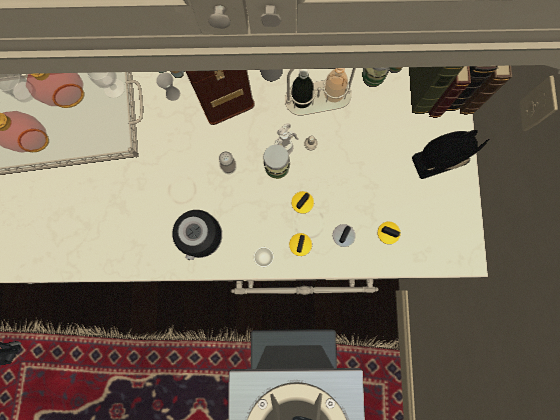

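The burr is the grey-flanged carrier: scene (339,214), top (344,236). Three yellow ones look like it in the top view, at (303,202), (301,244) and (389,233), and I reject them by colour. In the top view the grinder is at (197,233), the jar (276,161), the shaker (227,161) and the glass (263,257).

```bash
python3 - <<'E'
from h import *
f=np.load("top0.npy",allow_pickle=True).item()
im=f["pixels"];P=cloud(f)
# burr
x0,y0,w=318,210,54
c=im[y0:y0+w,x0:x0+w].astype(int);hsv=cv2.cvtColor(im[y0:y0+w,x0:x0+w],cv2.COLOR_RGB2HSV)
z=P[y0:y0+w,x0:x0+w,2]
m=((z>20)).astype(np.uint8)
dark=((c.max(2)<60)&(z>20)).astype(np.uint8)
print("tall px",m.sum(),"dark",dark.sum(),"zmax",z.max())
pf=P[y0:y0+w,x0:x0+w][dark>0];top=pf[pf[:,2]>62];print("fin top",len(top),top.mean(0), np.median(top[:,2]))
(cc,sz,a)=cv2.minAreaRect(top[:,:2].astype(np.float32));print("rect",cc,sz,a)
u,s,vt=np.linalg.svd(top[:,:2]-top[:,:2].mean(0));print("fin dir deg",np.degrees(np.arctan2(vt[0,1],vt[0,0])))
fl=P[y0:y0+w,x0:x0+w][(z>32)&(z<50)&(dark==0)];print("flange",len(fl),cv2.minEnclosingCircle(fl[:,:2].astype(np.float32)),np.median(fl[:,2]))
# grinder
q=P[190:280,150:245].reshape(-1,3);q2=q[(q[:,2]>82)&(q[:,2]<98)]
print("rim",len(q2),cv2.minEnclosingCircle(q2[:,:2].astype(np.float32)),np.median(q2[:,2]))
q3=q[(q[:,2]>20)];print("body",cv2.minEnclosingCircle(q3[:,:2].astype(np.float32)))
q4=q[(q[:,2]>20)&(q[:,2]<76)]
for n,(u0,v0) in dict(glass=(263,257),jar=(276,161),shaker=(227,161)).items(): print(n,P[v0,u0])
save("pics/crop.png",cv2.resize(im[150:290,150:420],None,fx=2.9,fy=2.9,interpolation=cv2.INTER_CUBIC))
E
```

```text
tall px 425 dark 80 zmax 1100.691614385244
fin top 72 [ 467.18023022 -120.37058163   70.67732237] 70.87391029162859
rect (467.72064208984375, -120.688720703125) (9.640439987182617, 37.90350341796875) 64.66313934326172
fin dir deg 153.65510546773925
flange 317 ((467.5451354980469, -122.13323211669922), 27.98026466369629) 40.65712820428439
rim 496 ((471.84429931640625, 234.7541046142578), 37.92125701904297) 90.01685808717934
body ((425.13916015625, 144.7073516845703), 158.0220184326172)
glass [418.56714852  75.38255636  15.21422541]
jar [635.83055553  38.69559177 108.10261334]
shaker [643.95840906 156.82561023  86.70677908]
```

View pics/crop.png

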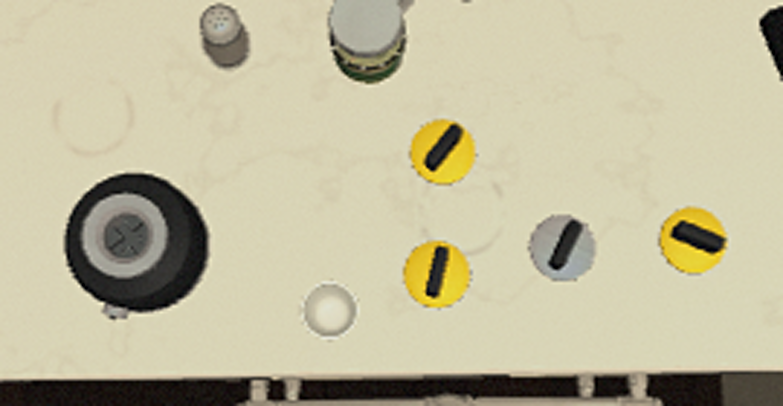

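The crop shows the grey carrier at (563,246) with yellow look-alikes at (443,152), (437,274) and (692,240). The grinder's cross slot shows at (127,237). I'm moving over the grey one.

```bash
python3 -m inch '[[0,0,0,-0.4,-0.45,0,0],[0,0,0,-0.79,-0.9,0,0],[0,0,0,-0.79,-0.9,0,0],[0,0,0,-0.79,-0.9,0,0],[0,0,0,-0.79,-0.9,0,0],[0,0,0,-0.79,-0.9,0,0],[0,0,0,-0.79,-0.9,0,0],[0,0,0,-0.79,-0.9,0,0]]'
python3 -m inch '[[0,0,0,-0.79,-0.9,0,0],[0,0,0,-0.79,-0.9,0,0],[0,0,0,-0.79,-0.9,0,0],[0,0,0,-0.79,-0.9,0,0],[0,0,0,-0.79,-0.9,0,0],[0,0,0,-0.79,-0.9,0,0],[0,0,0,-0.79,-0.9,0,0],[0,0,0,-0.79,-0.9,0,0]]'
python3 -m inch '[[0,0,0,-0.79,-0.9,0,0],[0,0,0,-0.79,-0.9,0,0],[0,0,0,-0.79,-0.9,0,0],[0,0,0,-0.79,-0.9,0,0],[0,0,0,-0.79,-0.9,0,0],[0,0,0,-0.79,-0.9,0,0],[0,0,0,-0.4,-0.45,0,0],[0,0,0,0,0,0,0]]'
```

```text
clock: 0.77
eef_pos: [324.1, 351.3, 253.1]
tcp_rot: [-3.141, 0.0, 2.714]
contact_force: [0.7, 0.0, 0.2]
opening: 0.997
grasp_force: 0.0
clock: 1.43
eef_pos: [392.7, 122.2, 253.1]
tcp_rot: [-3.141, -0.0, 2.714]
contact_force: [0.3, 0.2, -0.3]
opening: 0.999
grasp_force: 0.0
clock: 2.1
eef_pos: [449.5, -64.9, 253.2]
tcp_rot: [-3.141, 0.0, 2.711]
contact_force: [0.3, 0.4, -0.7]
opening: 1.002
grasp_force: 0.0
```

```bash
cat > burr.py <<'E'
from h import *
f=grab_frame("wrist");save("pics/w1.png",f["pixels"]);P=cloud(f);im=f["pixels"];s=r.sense()
print(s["eef_pos"],s["tcp_rot"],np.round(f["cam_to_world"],2).tolist())
ok=(f["z_map"]>0)&(np.hypot(P[...,0]-467.5,P[...,1]+121.5)<45)
t=P[ok&(P[...,2]>64)&(P[...,2]<76)];print(len(t),np.median(t[:,2]),cv2.minAreaRect(t[:,:2].astype(np.float32)))
g=ok&(P[...,2]>36)&(P[...,2]<46)&(im.max(2)>60);g=P[g]
if len(g):print("flange",len(g),np.median(g[:,2]),cv2.minEnclosingCircle(g[:,:2].astype(np.float32)))
c=np.array(cv2.minAreaRect(t[:,:2].astype(np.float32))[0])
R=cv2.Rodrigues(np.zeros(3))[0];y=s["tcp_rot"][2];d=c-s["eef_pos"][:2]
print("dx,dy tool mm",d@[np.cos(y),np.sin(y)],d@[np.sin(y),-np.cos(y)],"yaw",np.degrees(y))
E
python3 burr.py
```

```text
[448.92555691 -63.42722685 252.99938918] [-3.14130384e+00 -5.94888509e-04  2.71089332e+00] [[0.42, 0.86, 0.29, 374.4], [0.91, -0.39, -0.13, -30.32], [0.0, 0.32, -0.95, 373.16], [0.0, 0.0, 0.0, 1.0]]
416 69.77929324694423 ((466.8622131347656, -121.1536865234375), (12.138376235961914, 38.917118072509766), 62.3831901550293)
flange 1228 39.663915211895585 ((467.2535705566406, -121.4059829711914), 27.91128158569336)
dx,dy tool mm -40.39973766325508 -44.96586461056415 yaw 155.3227460620805
```

View pics/w1.png

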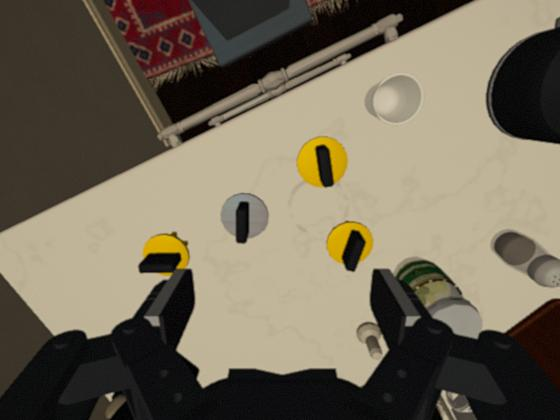

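Wrist view: the grey carrier is at (245,215), with its fin 39 x 12 mm and top at 70 mm, which matches the top-camera position. The yellow ones at (322,162), (350,245) and (165,255) are clear of the fingers.

```bash
python3 -m inch '[[0,0,0.01,-0.54,-0.6,0,0],[0,0,0,-0.54,-0.6,0,0],[0,0,0,-0.54,-0.6,0.3,0],[0,0,0,0,0,0.9,0],[0,0,0,0,0,0.9,0],[0,0,0,0,0,0.9,0],[0,0,0,0,0,0.9,0],[0,0,0,0,0,0,0]]' 40
python3 -m inch '[[0,0,0,0,0,0,0],[0,0,0,0,0,0,0]]'; python3 burr.py
```

```text
clock: 2.82
eef_pos: [463.3, -118.5, 152.3]
tcp_rot: [-3.14, -0.007, 2.683]
contact_force: [-0.7, 0.5, -0.1]
opening: 1.005
grasp_force: 0.0
clock: 2.98
eef_pos: [466.7, -119.7, 156.8]
tcp_rot: [3.141, 0.001, 2.683]
contact_force: [-0.0, -0.3, 1.0]
opening: 0.999
grasp_force: 0.0
[ 467.14829672 -119.93098448  157.14957725] [3.14115849e+00 1.72798502e-03 2.68292495e+00] [[0.44, 0.85, 0.29, 392.56], [0.9, -0.42, -0.14, -83.19], [0.0, 0.32, -0.95, 276.78], [0.0, 0.0, 0.0, 1.0]]
833 69.92259466848662 ((466.89569091796875, -121.18728637695312), (11.639128684997559, 38.849632263183594), 63.269081115722656)
flange 2554 39.792492133717516 ((467.34332275390625, -121.58647155761719), 27.970239639282227)
dx,dy tool mm -0.32973529713625316 -1.2382967240735714 yaw 153.72027654374867
```

```bash
python3 -m inch '[[0,0,0,-0.01,-0.05,0.7,0],[0,0,0,0,0,0.8,0],[0,0,0,0,0,0.8,0],[0,0,0,0,0,0.7,0],[0,0,0,0,0,0.4,0],[0,0,0,0,0,0.2,0],[0,0,0,0,0,0,0],[0,0,0,0,0,0,0]]' 40
python3 -m inch '[[0,0,0,0,0,0,1],[0,0,0,0,0,0,1],[0,0,0,0,0,0,1],[0,0,0,0,0,0,1],[0,0,0,0,0,0,1],[0,0,0,0,0,0,1],[0,0,0,0,0,0,1],[0,0,0,0,0,0,1]]' 40
```

```text
clock: 3.7
eef_pos: [466.8, -121.5, 66.6]
tcp_rot: [3.141, 0.001, 2.682]
contact_force: [0.8, 0.8, -0.5]
opening: 1.005
grasp_force: 0.0
clock: 4.37
eef_pos: [466.2, -121.5, 65.9]
tcp_rot: [-3.142, 0.0, 2.682]
contact_force: [-1.1, 0.2, 4.6]
opening: 0.131
grasp_force: 41.0
```

```bash
python3 -m inch '[[0,0,0,0,0,-0.2,1],[0,0,0,0,0,-0.5,1],[0,0,0,0,0,-0.8,1],[0,0,0,0,0,-0.8,1],[0,0,0,0,0,-0.8,1],[0,0,0,0,0,-0.8,1],[0,0,0,0,0,-0.6,1],[0,0,0,0,0,-0.3,1]]'
python3 - <<'E'
from h import *
f=np.load("top0.npy",allow_pickle=True).item()
im=f["pixels"];P=cloud(f)
w=P[190:280,150:245];g=im[190:280,150:245].astype(int)
m=(abs(w[...,2]-90)<3)&(np.hypot(w[...,0]-471,w[...,1]-235)<36)
print(m.sum(),w[m].mean(0))
q=w[m][:,:2];A=np.c_[2*q,np.ones(len(q))]
h=cv2.convexHull(q.astype(np.float32))
print("hull fit",cv2.fitEllipse(h))
cs,_=cv2.findContours(m.astype(np.uint8),cv2.RETR_CCOMP,cv2.CHAIN_APPROX_NONE)
for c in cs:
  if len(c)>25:
    pts=np.array([w[y,x,:2] for x,y in c[:,0]],np.float32);print(len(c),cv2.fitEllipse(pts))
save("pics/slot.png",cv2.resize(im[208:256,174:222],(576,576),interpolation=cv2.INTER_CUBIC))
b=(abs(w[...,2]-68)<6)&(np.hypot(w[...,0]-471,w[...,1]-235)<18);print("drive z",b.sum(),w[b].mean(0))
E
```

```text
clock: 5.03
eef_pos: [466.8, -121.6, 187.8]
tcp_rot: [3.141, 0.002, 2.682]
contact_force: [0.5, -0.8, -1.5]
opening: 0.131
grasp_force: 40.4
366 [474.02438123 234.96685376  90.09490971]
hull fit ((475.0241394042969, 234.48440551757812), (63.70668411254883, 66.99419403076172), 170.02593994140625)
84 ((474.9237365722656, 234.4673309326172), (62.270084381103516, 64.68717956542969), 157.4805450439453)
66 ((476.3082580566406, 233.9829559326172), (42.998558044433594, 43.1089973449707), 145.13235473632812)
drive z 58 [473.3809834  239.12745125  68.49404513]
```

View pics/slot.png

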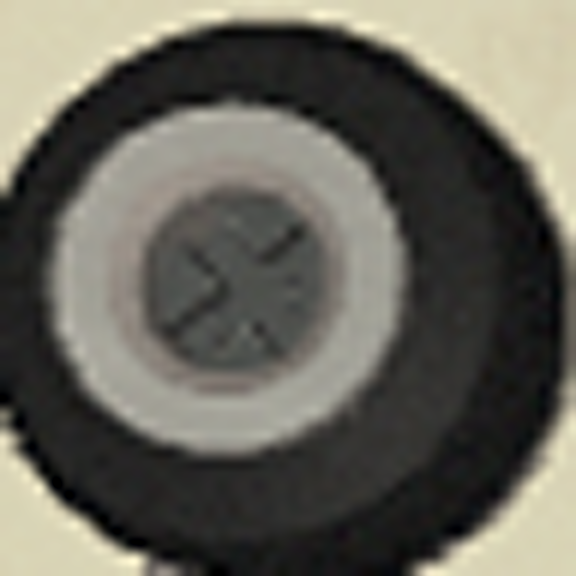

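The slot crop shows the collar centred near (229,278) and the cross grooves running about 40° off the image axes, so about 39° (mod 90) in world. I'm carrying the burr to beside the grinder so the wrist camera sees straight into the bore.

```bash
python3 -m inch '[[0,0,0,0.09,0.4,0,1],[0,0,0,0.18,0.8,0,1],[0,0,0,0.18,0.8,0,1],[0,0,0,0.18,0.8,0,1],[0,0,0,0.18,0.8,0,1],[0,0,0,0.18,0.8,0,1],[0,0,0,0.18,0.8,0,1],[0,0,0,0.18,0.8,0,1]]'
python3 -m inch '[[0,0,0,0.18,0.8,0,1],[0,0,0,0.18,0.8,0,1],[0,0,0,0.18,0.8,0,1],[0,0,0,0.18,0.8,0,1],[0,0,0,0.18,0.8,0,1],[0,0,0,0.18,0.8,0,1],[0,0,0,0.18,0.8,0,1],[0,0,0,0.18,0.8,0,1]]'
python3 -m inch '[[0,0,0,0.1,0.5,0,1],[0,0,0,0,0,0,1],[0,0,0,0,0,0,1],[0,0,0,0,0,0,1]]'
python3 - <<'E'
from h import *
f=grab_frame("wrist");np.save("wg.npy",f,allow_pickle=True);save("pics/w2.png",f["pixels"]);P=cloud(f);s=r.sense();print(s["eef_pos"],s["tcp_rot"])
m=(abs(P[...,2]-90)<3)&(np.hypot(P[...,0]-474,P[...,1]-235)<50)
cs,_=cv2.findContours(m.astype(np.uint8),cv2.RETR_CCOMP,cv2.CHAIN_APPROX_NONE)
for c in cs:
  if len(c)>40:
    pts=np.array([P[y,x,:2] for x,y in c[:,0]],np.float32);print(len(c),cv2.fitEllipse(pts),c[:,0].mean(0))
E
```

```text
clock: 5.7
eef_pos: [501.7, 29.7, 184.4]
tcp_rot: [-3.141, -0.002, 2.682]
contact_force: [0.7, -0.2, -1.4]
opening: 0.132
grasp_force: 40.3
clock: 6.37
eef_pos: [540.1, 188.9, 184.2]
tcp_rot: [-3.14, -0.002, 2.682]
contact_force: [0.3, -0.1, -1.8]
opening: 0.131
grasp_force: 40.3
clock: 6.7
eef_pos: [543.6, 199.2, 185.1]
tcp_rot: [-3.14, -0.001, 2.683]
contact_force: [0.9, -0.3, -1.4]
opening: 0.132
grasp_force: 40.3
[543.73775636 198.91124395 185.27353206] [-3.14051623e+00 -6.93329831e-04  2.68203832e+00]
292 ((476.425537109375, 235.03256225585938), (66.8261947631836, 66.9085464477539), 167.74229431152344) [285.2260274  112.19520548]
266 ((476.4786376953125, 234.96681213378906), (42.02302551269531, 42.52186965942383), 127.75172424316406) [285.43984962 114.22180451]
```

View pics/w2.png

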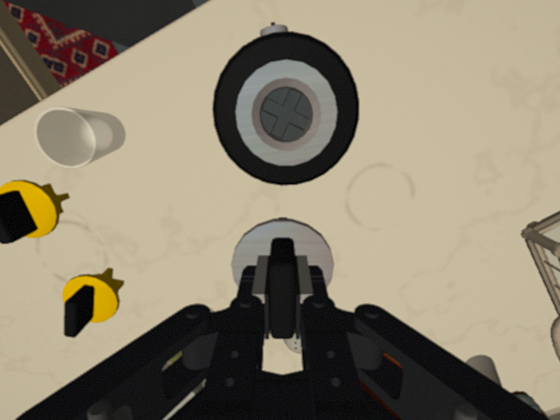

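Wrist view: the cross slot is clear at (287,113), the flange of the held carrier is at (283,262), and the fin sits between the pads. Next I measure the slot angle and the held carrier's offset in this image.

```bash
python3 - <<'E'
from h import *
from scipy.optimize import least_squares
f=np.load("wg.npy",allow_pickle=True).item();P=cloud(f);im=f["pixels"];G=np.array([476.45,235.0])
d=np.hypot(P[...,0]-G[0],P[...,1]-G[1])
dr=(d<16)&(P[...,2]>50)&(P[...,2]<80);print(np.percentile(P[dr][:,2],[2,25,50,75,98]))
gr=dr&(P[...,2]<62);print("groove px",gr.sum())
q=P[gr][:,:2]-G;rr=np.hypot(*q.T);o=rr>8;a=np.arctan2(q[o,1],q[o,0])
print("slot deg mod90",np.degrees(np.angle(np.exp(4j*a).mean()))/4%90, abs(np.exp(4j*a).mean()))
# from brightness: edges
gray=cv2.cvtColor(im,cv2.COLOR_RGB2GRAY)
c=gray[80:146,254:320];np.save("c.npy",c)
# flange
m=(abs(P[...,2]-160)<4)&(np.hypot(P[...,0]-545,P[...,1]-199)<45);z=np.median(P[m][:,2])
fl=P[m];print("flange",m.sum(),z)
h=cv2.convexHull(fl[:,:2].astype(np.float32))[:,0]
s=np.array([543.74,198.9]);y=2.682;xt=np.array([np.cos(y),np.sin(y)]);yt=np.array([np.sin(y),-np.cos(y)])
h=h[(h-s)@xt>0]
o=least_squares(lambda p:np.hypot(h[:,0]-p[0],h[:,1]-p[1])-28,s,loss="soft_l1").x
print("flange c",o,"res",np.abs(np.hypot(*(h-o).T)-28).mean(),"offset in tool",(o-s)@xt,(o-s)@yt)
D=G-o;print("move tool x,y",D@xt,D@yt)
t=P[(abs(P[...,2]-190)<4)&(np.hypot(P[...,0]-545,P[...,1]-199)<30)&(abs((P[...,:2]-s)@yt)<7)]
print("fin top",len(t),np.median(t[:,2]) if len(t) else 0)
save("pics/slot2.png",cv2.resize(im[80:146,254:320],(528,528),interpolation=cv2.INTER_CUBIC))
E
```

```text
[51.20218298 52.30391209 53.31857712 67.20574977 68.47521362]
groove px 856
slot deg mod90 38.66533273364766 0.5941390941839306
flange 3109 158.5672689389969
flange c [544.87554808 198.4843685 ] res 0.15577997668114416 offset in tool -1.2020830577914794 0.13120712460341977
move tool x,y 77.52296807817505 2.374109163890219
fin top 2064 189.07155252839993
```

View pics/slot2.png

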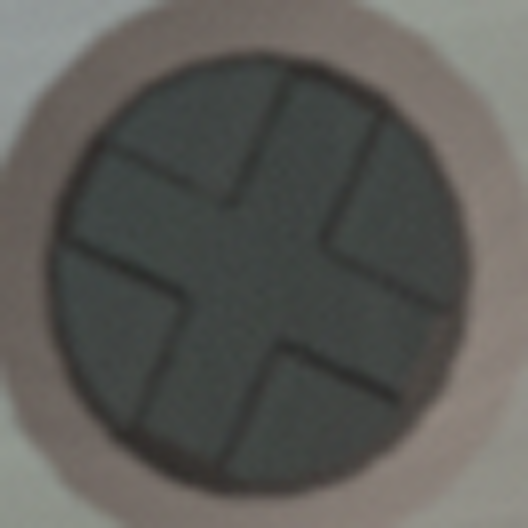

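The slot is at 38.7° (mod 90) and the key at 63.7°, so I turn +25° about the tool's z. I'll move over the axis and turn on the way.

```bash
python3 -m inch '[[0,0,0,0.6,0.024,0,1],[0,0,0,0.7,0.024,0,1],[0,0,0,0.7,0.024,0,1],[0,0,0,0.6,0.024,0,1],[0,0,0,0.5,0.024,0,1],[0,0,0.035,0,0,0,1],[0,0,0.035,0,0,0,1],[0,0,0.035,0,0,0,1]]'
python3 -m inch '[[0,0,0.034,0,0,0,1],[0,0,0,0,0,0,1],[0,0,0,0,0,0,1],[0,0,0,0,0,0,1],[0,0,0,0,0,0,1]]'
cat > off.py <<'E'
from h import *
s=r.sense();y=s["tcp_rot"][2];xt=np.array([np.cos(y),np.sin(y)]);yt=np.array([np.sin(y),-np.cos(y)])
T=np.array([476.45,235])+1.2*xt-.13*yt-s["eef_pos"][:2]
print(s["eef_pos"],np.degrees(s["tcp_rot"]),"scaled shift",T@xt/25,T@yt/25,"turn",(np.degrees(y)-128.7)/180,s["contact_force"],s["wrist_torque"],s["grasp_force"])
E
python3 off.py
```

```text
clock: 7.42
eef_pos: [475.1, 237.5, 186.1]
tcp_rot: [3.141, 0.0, 2.348]
contact_force: [-0.6, 0.3, -1.4]
opening: 0.131
grasp_force: 40.3
clock: 7.83
eef_pos: [476.0, 236.9, 185.8]
tcp_rot: [3.142, 0.0, 2.248]
contact_force: [-0.2, -0.4, -1.6]
opening: 0.135
grasp_force: 40.3
[475.95675928 236.88812494 185.82987247] [1.79996051e+02 2.16630286e-03 1.28824317e+02] scaled shift -0.023208593049411492 -0.03717842666291505 turn 0.0006906479548695819 [-0.18965409 -0.42234235 -1.63809465] [ 0.02630603 -0.01056455  0.07876048] 40.32495081424713
```

```bash
python3 -m inch '[[0,0,0,-0.023,-0.037,0.2,1],[0,0,0,0,0,0.35,1],[0,0,0,0,0,0.35,1],[0,0,0,0,0,0.3,1],[0,0,0,0,0,0.2,1],[0,0,0,0,0,0,1],[0,0,0,0,0,0,1],[0,0,0,0,0,0,1]]'; python3 off.py
```

```text
clock: 8.5
eef_pos: [476.0, 235.8, 150.9]
tcp_rot: [3.141, 0.0, 2.246]
contact_force: [-0.1, 0.3, -1.2]
opening: 0.127
grasp_force: 40.3
[475.99667192 235.80414452 150.8767283 ] [1.79989634e+02 2.27075643e-03 1.28671948e+02] scaled shift 0.011556331088335673 -0.01114193551414119 turn -0.00015584430667543202 [-0.10702414  0.28007671 -1.17219891] [ 0.02181447 -0.03632957  0.02999519] 40.34724533557892
```

Free so far and centred within 0.4 mm. Lowering gently towards the drive (contact expected at TCP z ≈ 134).

```bash
python3 -m inch '[[0,0,0,0.01,-0.01,0.1,1],[0,0,0,0,0,0.1,1],[0,0,0,0,0,0.1,1],[0,0,0,0,0,0.1,1],[0,0,0,0,0,0.1,1],[0,0,0,0,0,0.1,1],[0,0,0,0,0,0,1],[0,0,0,0,0,0,1]]'; python3 off.py
```

```text
clock: 9.17
eef_pos: [475.4, 235.7, 135.6]
tcp_rot: [-3.141, -0.0, 2.246]
contact_force: [-0.2, -0.5, -0.6]
opening: 0.127
grasp_force: 40.3
[475.3597385  235.70425454 135.56564636] [-1.79975872e+02 -5.10281459e-03  1.28669634e+02] scaled shift -0.0012432759916055232 0.01124783096332245 turn -0.00016870248782810095 [-0.19533911 -0.4972004  -0.62784956] [-0.00534145  0.01807362 -0.00069033] 40.34636914730072
```

```bash
python3 -m inch '[[0,0,0,0,0,0.06,1],[0,0,0,0,0,0.06,1],[0,0,0,0,0,0,1],[0,0,0,0,0,0,1]]'; python3 -m inch '[[0,0,0,0,0,0.05,1],[0,0,0,0,0,0,1],[0,0,0,0,0,0,1]]'; python3 off.py
```

```text
clock: 9.5
eef_pos: [475.4, 235.7, 132.7]
tcp_rot: [-3.141, -0.0, 2.246]
contact_force: [-0.4, -0.9, -1.1]
opening: 0.13
grasp_force: 40.3
clock: 9.75
eef_pos: [475.4, 235.7, 131.5]
tcp_rot: [-3.141, -0.0, 2.246]
contact_force: [-0.1, -0.0, -1.2]
opening: 0.129
grasp_force: 40.3
[475.42495707 235.74619907 131.49486458] [-1.79994666e+02 -9.62040990e-04  1.28671114e+02] scaled shift -0.0009235503619961531 0.00816143395228061 turn -0.00016047828918317464 [-0.07258679 -0.04692569 -1.23022037] [-0.00884923 -0.02344749 -0.00945219] 40.34661054611206
```

No reaction 2 mm below the contact height, so the key is in the slot without any search. Lowering to home (TCP z ≈ 122).

```bash
python3 -m inch '[[0,0,0,0,0,0.06,1],[0,0,0,0,0,0.06,1],[0,0,0,0,0,0.06,1],[0,0,0,0,0,0,1],[0,0,0,0,0,0,1]]'; python3 -m inch '[[0,0,0,0,0,0.06,1],[0,0,0,0,0,0.06,1],[0,0,0,0,0,0,1],[0,0,0,0,0,0,1]]'; python3 off.py
```

```text
clock: 10.17
eef_pos: [475.4, 235.7, 126.9]
tcp_rot: [-3.141, -0.0, 2.246]
contact_force: [-0.4, 0.4, -1.3]
opening: 0.128
grasp_force: 40.3
clock: 10.5
eef_pos: [475.4, 235.7, 123.9]
tcp_rot: [-3.141, -0.0, 2.246]
contact_force: [0.3, 0.6, -2.0]
opening: 0.133
grasp_force: 40.3
[475.38029344 235.69820978 123.89993042] [-1.79986241e+02 -2.83476835e-03  1.28669207e+02] scaled shift -0.0005406435826295886 0.010757329824537648 turn -0.00017107376093624302 [ 0.27160467  0.6278849  -1.95848883] [0.00983104 0.01974666 0.01910957] 40.346059799194336
```

```bash
python3 -m inch '[[0,0,0,0,0,0.04,1],[0,0,0,0,0,0,1],[0,0,0,0,0,0,1]]'; python3 -m inch '[[0,0,0,0,0,0.03,1],[0,0,0,0,0,0,1],[0,0,0,0,0,0,1]]'
```

```text
clock: 10.75
eef_pos: [475.5, 235.7, 123.0]
tcp_rot: [-3.142, -0.0, 2.246]
contact_force: [0.3, -0.2, -1.6]
opening: 0.132
grasp_force: 40.3
clock: 11.0
eef_pos: [475.5, 235.8, 122.3]
tcp_rot: [3.141, 0.0, 2.246]
contact_force: [0.0, -0.5, -0.8]
opening: 0.132
grasp_force: 40.5
```

```bash
python3 -m inch '[[0,0,0,0,0,0.02,1],[0,0,0,0,0,0,1],[0,0,0,0,0,0,1]]'
```

```text
clock: 11.25
eef_pos: [475.6, 235.8, 122.2]
tcp_rot: [3.141, 0.0, 2.246]
contact_force: [-1.3, -0.2, 5.5]
opening: 0.131
grasp_force: 41.2
```

Contact at 7 N with z stopped at 122.2, so the flange is on the rim. Opening and backing straight up.

```bash
python3 -m inch '[[0,0,0,0,0,0,0.6],[0,0,0,0,0,0,0.6],[0,0,0,0,0,0,0.6],[0,0,0,0,0,0,0.5],[0,0,0,0,0,0,0.4],[0,0,0,0,0,0,0.4]]' 20
python3 -m inch '[[0,0,0,0,0,-0.2,0.4],[0,0,0,0,0,-0.5,0.4],[0,0,0,0,0,-0.8,0.4],[0,0,0,0,0,-0.8,0.4],[0,0,0,-0.6,0,-0.8,0.4],[0,0,0,-0.8,0,-0.6,0.4],[0,0,0,-0.8,0,0,0.4],[0,0,0,-0.5,0,0,0.4]]'
python3 -m inch '[[0,0,0,0,0,0,0.4],[0,0,0,0,0,0,0.4]]'
python3 - <<'E'
from h import *
f=grab_frame("wrist");save("pics/w3.png",f["pixels"]);P=cloud(f)
n=np.hypot(P[...,0]-476.4,P[...,1]-235)<50
for z,l in((97,"flange"),(127,"fin"),(90,"rim")):
  t=P[n&(abs(P[...,2]-z)<3)];
  if len(t)>20:print(l,len(t),np.median(t[:,2]),t[:,2].std(),cv2.minEnclosingCircle(t[:,:2].astype(np.float32)))
E
```

```text
clock: 11.75
eef_pos: [475.4, 235.8, 121.7]
tcp_rot: [-3.141, -0.0, 2.246]
contact_force: [-0.5, 0.4, -0.2]
opening: 0.601
grasp_force: 0.0
clock: 12.42
eef_pos: [519.2, 182.2, 215.9]
tcp_rot: [3.139, 0.001, 2.246]
contact_force: [0.5, -0.6, -0.2]
opening: 0.599
grasp_force: 0.0
clock: 12.58
eef_pos: [517.3, 182.6, 213.8]
tcp_rot: [-3.141, -0.001, 2.244]
contact_force: [-0.5, 0.3, 0.4]
opening: 0.603
grasp_force: 0.0
flange 3179 96.15636001416348 0.9314497349244895 ((476.23358154296875, 234.718505859375), 27.763652801513672)
fin 1057 126.36916189966428 0.8657751815847566 ((475.85443115234375, 234.51707458496094), 19.845212936401367)
rim 1879 89.39345783261629 0.7077122503760144 ((476.1770935058594, 235.06080627441406), 33.94349670410156)
```

View pics/w3.png

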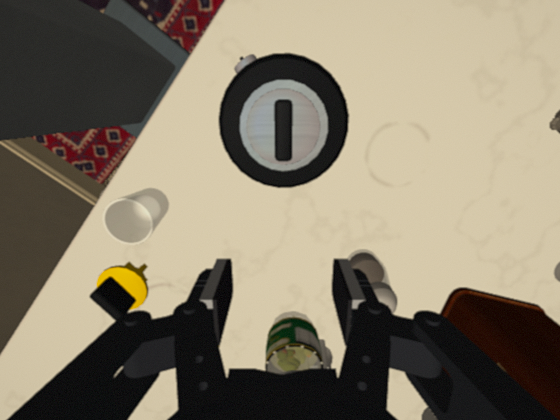

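The carrier sits in the grinder at (284,128). Its flange top is 6.8 mm above the rim (7 mm is home), it's centred within 0.4 mm, and the gripper is clear of everything.

```bash
python3 -c "from rig import r; print(r.sign_off())"
```

```text
the job is handed in; nothing more can be done
None
```

The burr carrier is fully home in the grinder and released, with its flange on the rim and centred within 0.4 mm; the bystanders weren't touched, and the job was handed in at about 12.6 s (no verdict was returned).

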